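# Take the empty heel bin down for refilling

## Task

Two grey steel holders hang by keyhole slots on the studs of the low plywood panel: take down the tall, deep one by sliding it up to the wide end of its keyholes and pulling it straight off the stud heads. Set it down upright (do not drop it) on the square cork mat, with its whole base on the mat, and let go. Leave the other, shallow holder hanging where it is.

Things in the scene. Friction and masses are not known exactly. Their poses are not given: they have to be found in the camera images.
- bin: Tall empty open grey steel box, 0.25-0.5 kg; mm: 50 wide (y), 110 high, x from back -32 to front +30 (away from panel), walls 3. Origin in underside, z up. Grip its side walls from above. Back-plate ears (y to ±67, z 28-100) have keyholes at y ±46: wide hole 28x30 at z 40-70, slot 10 wide above to z 88. Hangs with underside 45 over bench; raise it 30 (23 to 36), then 15 along its +x frees it.
- tray: Shallow holder, to be left hanging: same steel, 50 mm width, ears and keyholes, but its box is only 50 high and reaches 70 in front of its origin; it holds black rubber heel tips. Origin in its underside, 32 in front of its back; hangs with underside 73 above the bench, plate top at 155. On the same panel, 170 to the left or right of the tall one.
- panel: Fixed upright plywood panel, 330 mm wide (y), 160 high, 18 thick. Origin at bench height, middle of its front face; x points out of that face, roughly away from the robot; z up. Four studs on it at height 129.5, y = ±39 and ±131: necks 7 in diameter, 6 long, heads 16 in diameter, 4 thick. Hung holders' origins lie 32 in front of the face at y = 85 and -85.
- mat: Fixed square cork mat, 170 x 170 mm, 4 thick, flat on the bench to the left or right of the panel (a wooden crate of the same size, 45 high, is on the other side). Origin: centre of its underside, at bench height; its top is 4 higher; x and y along its edges, z up.
Things that resemble listed ones, but are neither listed nor needed, are in the scene too. Leave any turquoise look-alike of the bin alone.

How it is judged (in metres and radians):
On the way, in this order (a step that is already met when the one before it is completed fails the run):
1. the tall holder is slid up, still against the panel, until its wide holes are at the stud heads (z of bin in the frame of panel above 0.065 m and x of bin in the frame of panel below 0.046 m), for 0.05 s.
2. it is off the studs, in front of the panel (x of bin in the frame of panel above 0.05 m), for 0.05 s.
At the end, for the whole second after the job is handed in: The tall holder stands upright (within 0.15 rad) and at rest on the mat, its origin within 62 mm of the mat's centre along each edge direction and less than 12 mm above the mat's underside; the shallow holder still hangs within 15 mm of its starting place (x of bin in the frame of mat between -0.062 and 0.062 m and y of bin in the frame of mat between -0.062 and 0.062 m and z of bin in the frame of mat below 0.012 m and angle between bin's own z axis and vertical below 0.15 rad and linear speed of bin below 0.02 m/s and distance of tray from where it was at the start of the episode below 0.015 m); the robot touches nothing.
It fails at once if the tall holder falls: it moves at over 0.5 m/s with no finger touching it (linear speed of bin above 0.5 m/s and contact force between each of the fingers, the arm and bin below 0.05 N).
It fails at once if the shallow holder is knocked off its studs (distance of tray from where it was at the start of the episode above 0.04 m).
It also fails if it takes over 45 s, if anything falls off the work surface, if the arm or the gripper's body presses on something with over 40 N, if the wrist force passes 120 N, or if a joint passes its speed limit or range.

## Robot

A 6-joint arm with a two-finger parallel gripper is mounted at the origin on the work surface. World frame = base frame: x ahead of the robot, y to its left, z up, the work surface at z = 0. Lengths are in m, angles in degrees, forces in N, time in s.
With the tool pointing down it reaches from about 0.35 to 0.725 m from the base axis. Payload 6 kg.
Tool frame: the origin (TCP) lies on the front face of the gripper's body, between the roots of the fingers; the fingertips stand 73 mm ahead of it and the grasp point (between the pads) lies 54 mm ahead of it (grip_point_offset is the distance from the TCP to the grasp point, in m); z points along the fingers, y is the line along which they close (so a half turn about z gives the same grasp; the last joint's range is limited). The gripper opens to 85 mm and grips with 20 to 120 N. Pads are 22 mm wide; open, the fingers measure 114 mm over their backs; the gripper's body (76 mm by 85 mm) begins 54 mm behind the grasp point. The pads swing forward as they close: fully open they stand 13 mm farther back than shut.
Start: joints at [-51.125, 2.303, 4.859, 0, -92.561, -19.12], TCP at [0.203, -0.565, 0.304] pointing down, gripper open.
Joint ranges: [-146.85, 146.85], [-73.84, 115.35], [-62.03, 85.46], [-188.31, 113.3], [-161.28, -10.13], [-171.36, 171.36]. Speed limits (degrees/s): [147.25, 147.25, 172.46, 180, 180, 180].

## Interface

Orientations are given as a 3x3 rotation matrix whose columns are the frame's x, y, z axes.
In Python, from workcell import * gives the robot as it stands. The module is installed in compiled form; this text tells all that it offers.
- The arm moves only by the tool play_rows, never from a script. Its argument "series" is text: rows parted by semicolons, each of 7 numbers parted by spaces: the shift along the tool's x, y, z as a fraction of full scale, then the turn, a rotation vector about the tool's x, y, z as a fraction of full scale, then the opening, from 0 (shut) to 1 (fully open). A call has 1 to 12 rows; each row is the pose to reach, as a shift and turn from the pose commanded when the call began, along the tool's axes at that moment; what a row does not reach only later rows make up. Full scale, the value 1, is 200 mm for a shift and 45 degrees for a turn. A row lasts 1/12 s, in which the tool goes at most 41.7 mm and 7.16 degrees, less where a joint would pass 70% of its speed; a pose out of reach is approached as far as the arm can. A call with a number of a shift or a turn outside -1 to 1 is refused whole. A call with a gripper value outside its range is refused whole. The fingers move at their own pace and stop on an object; the grip force is fixed at half the most. Time passes only in rows, so rows that repeat a pose let the fingers close. It gives the time, the measured TCP pose, the force, the opening and the grip force at its end, in the units of the state.
- get_state(): the state, without advancing time (a new reading comes with each control period).
- camera(name): name is "side" or "top" or "wrist"; returns the picture (384x512x3 uint8, red, green, blue); there is no depth.
- camera_info(name): a dict with "fov_y" (degrees; the focal length in pixels is half the picture's height over the tangent of half this angle, whatever the lens; pixels are square), "cx", "cy" (the principal point, pixels), "rvec" (rotation vector, rad) and "tvec" (3), from world to camera coordinates, as OpenCV has them; the wrist camera has in their place "hand_eye" (4x4, takes a point from camera to tool coordinates, whose origin is the TCP and whose axes are the flange's). Camera axes: x right, y down, z forward; pixel columns grow to the right and rows downward; lengths in m; the calibration is good to about 2 mm. A picture is of the moment at which its call begins: read the wrist's pose just before it. camera_info takes no time and is no camera call.
- sign_off(): hands the job in; it is judged then, once.
The state is a dict: "clock": time; "joint_positions": joint angles; "dq": joint speeds; "tau": joint torques, N m; "tcp_pos": TCP position; "tcp_rot": TCP orientation; "wrist_force": force on the tool from outside, world axes, zero at the start; "wrist_torque": the same for the moment, N m; "grip_width": opening from 0.0 (shut) to 1.0 (fully open); "finger_force": force on a finger pad.
Only numpy, scipy, OpenCV 4.12 (cv2) and the standard library are available. Lean on these libraries where they do the work, as an engineer would, in place of code of your own. Each camera call takes 0.05 s, during which the arm holds its last target. There are 200 camera calls.

## Working session

There is one attempt and no reset: what is moved stays moved. The work goes in short steps, Python scripts to look and compute and a tool call to move; the robot and the scene stay as the last step left them, time stands still between calls to the robot, and variables do not carry over. Pictures are saved under pics/ and viewed, at most 10 in all, crops included, and the job is handed in when it is done.

Besides the shell and the picture viewer there is one more tool, called after ">>>" by a JSON object that holds its "api" and its "payload". play_rows: Moves the arm, as the interface text tells. Its arguments: {"type":"object","properties":{"series":{"type":"string"}},"required":["series"]}

```bash
mkdir -p pics
cat > h.py <<'E'
from workcell import *
import numpy as np, cv2
def K(n):
    i=camera_info(n); f=192/np.tan(np.radians(i["fov_y"]/2)); return f,i
def ray(n,u,v,z):
    f,i=K(n); R=cv2.Rodrigues(np.array(i["rvec"],float))[0]; t=np.array(i["tvec"],float).ravel()
    c=-R.T@t; d=R.T@np.array([(u-i["cx"])/f,(v-i["cy"])/f,1]); return c+d*(z-c[2])/d[2]
def proj(n,p):
    f,i=K(n); R=cv2.Rodrigues(np.array(i["rvec"],float))[0]; q=R@np.array(p)+np.array(i["tvec"],float).ravel()
    return np.array([i["cx"]+f*q[0]/q[2],i["cy"]+f*q[1]/q[2]])
def save(n,name):
    im=camera(n)[:,:,::-1].copy(); cv2.imwrite("pics/"+name,im); return im
E
python3 - <<'E'
from h import *
a=save("top","top.png");b=save("side","side.png")
for n in("top","side","wrist"):print(camera_info(n))
print(get_state())
E
```

```text
{'fov_y': 50.57235908981588, 'cx': 258.3190261436762, 'cy': 198.6253474877953, 'rvec': array([ 2.08705082, -2.11727115,  0.23357629]), 'tvec': array([0.00150823, 0.36047099, 1.20606678])}
{'fov_y': 42.23788697847959, 'cx': 258.6846559984392, 'cy': 189.2434931887925, 'rvec': array([ 2.1538888 , -0.42900161,  0.20092035]), 'tvec': array([-0.35055056,  0.16062413,  1.46251924])}
{'fov_y': 65.85079354417127, 'cx': 257.3818507834484, 'cy': 192.7199216778113, 'hand_eye': array([[-7.66920372e-04, -9.54716635e-01, -2.97515645e-01,
         7.48093237e-02],
       [ 9.99999395e-01, -9.66834529e-04,  5.24789547e-04,
         1.51372210e-05],
       [-7.88673708e-04, -2.97515062e-01,  9.54716799e-01,
        -6.98890303e-02],
       [ 0.00000000e+00,  0.00000000e+00,  0.00000000e+00,
         1.00000000e+00]])}
{'clock': 0.1, 'joint_positions': array([-5.11254143e+01,  2.33470235e+00,  4.80893929e+00, -2.35667656e-02,
       -9.25613930e+01, -1.91200565e+01]), 'dq': array([ 9.77658491e-05, -7.30358547e-02,  4.97739438e-02,  6.04393010e-02,
       -9.55372541e-03,  5.25755387e-02]), 'tau': array([-4.48275227e-03, -3.69347870e+01,  3.48283195e+01,  6.95176989e+00,
       -4.52312073e-03, -2.70315013e-05]), 'tcp_pos': array([ 0.20281881, -0.56449345,  0.30299166]), 'tcp_rot': array([[-9.41143158e-01, -3.38007623e-01, -6.34809139e-04],
       [-3.38008201e-01,  9.41142059e-01,  1.44215052e-03],
       [ 1.09987710e-04,  1.57184079e-03, -9.99998759e-01]]), 'wrist_force': array([ 0.32568023, -0.5800588 , -0.57637939]), 'wrist_torque': array([-0.02992046, -0.00431964,  0.03535823]), 'finger_force': 0.0, 'grip_width': 0.9986560111404208}
```

View pics/top.png

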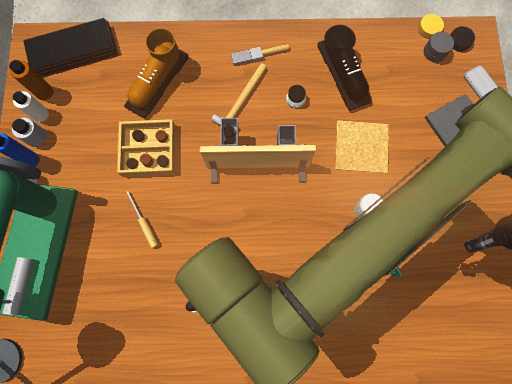

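View pics/side.png

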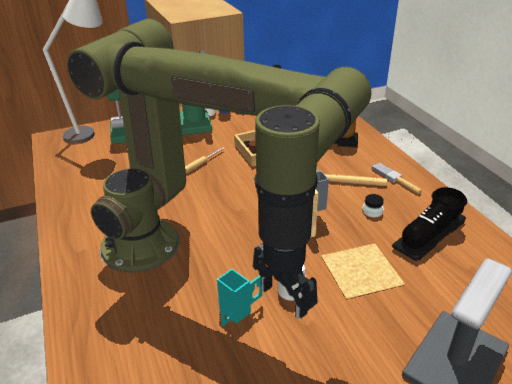

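The top view shows the panel at about (258,155), the cork mat at (362,146) and the crate at (146,148). There are two grey holders, at (230,131) and (287,134), and the side view shows a turquoise look-alike on the bench at (236,297). The holder at (287,134) fits the bin because it is short in x. The one at (230,131) reaches further out and holds dark tips, so it should be the tray. I'll confirm this in an enlarged crop.

Run:
```python
from h import *
a=cv2.imread("pics/top.png")
cv2.imwrite("pics/crop.png",cv2.resize(a[105:195,190:323],None,fx=6,fy=6,interpolation=cv2.INTER_CUBIC))
h=cv2.cvtColor(a,cv2.COLOR_BGR2HSV)
m=((h[:,:,0]>14)&(h[:,:,0]<28)&(h[:,:,2]>180)&(h[:,:,1]<190)).astype(np.uint8)
for x0,x1,y0,y1,z in((325,400,110,185,.004),(196,320,140,172,.16)):
    k=np.zeros_like(m);k[y0:y1,x0:x1]=m[y0:y1,x0:x1]
    k=cv2.morphologyEx(k,cv2.MORPH_CLOSE,np.ones((5,5)))
    c=max(cv2.findContours(k,0,2)[0],key=cv2.contourArea); r=cv2.minAreaRect(c)
    bx=cv2.boxPoints(r); print(r); P=np.array([ray("top",u,v,z) for u,v in bx]);print(P.round(4),P.mean(0).round(4))
```

```text
((363.5, 151.5), (71.0, 65.0), -0.0)
[[ 0.4132 -0.2261  0.004 ]
 [ 0.6351 -0.2376  0.004 ]
 [ 0.6314 -0.4718  0.004 ]
 [ 0.4098 -0.4517  0.004 ]] [ 0.5224 -0.3468  0.004 ]
((258.5, 146.0), (10.0, 121.0), 90.0)
[[ 0.5048  0.1663  0.16  ]
 [ 0.4995 -0.1794  0.16  ]
 [ 0.4694 -0.178   0.16  ]
 [ 0.4746  0.1658  0.16  ]] [ 0.4871 -0.0063  0.16  ]
```

View pics/crop.png

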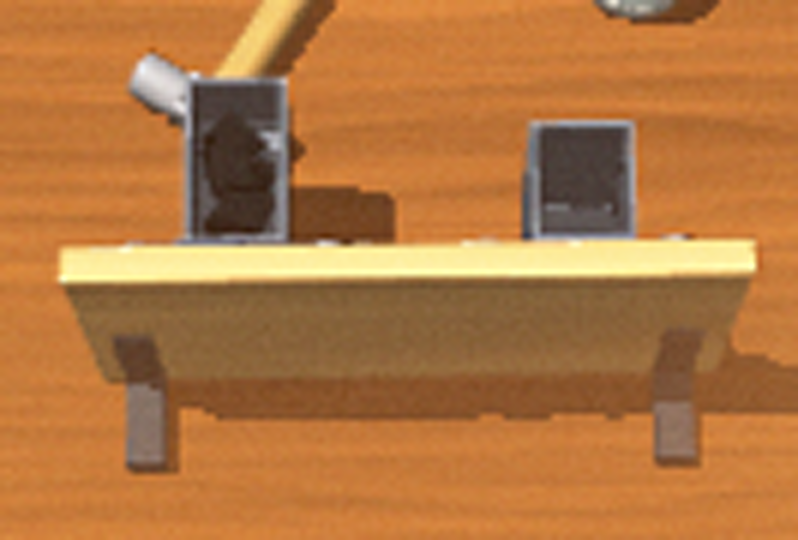

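The crop confirms it. The left holder at (230,131) is long and shallow and full of black tips, so it is the tray. The right one at (287,135) is an empty deep box, so it is the bin. Next I'll cast rays through these hand-read corners.

Run:
```python
from h import *
c=lambda u,v,z:ray("top",190+u/6-.4,105+v/6-.4,z)
for n,p,z in(("panelfront",[(60,248),(754,240)],.16),("panelback",[(62,283),(757,273)],.16),("bin",[(531,122),(635,122),(635,240),(530,238)],.155),("tray",[(187,78),(288,78),(286,242),(186,242)],.123)):
    P=np.array([c(u,v,z) for u,v in p]);print(n,P.round(4).tolist(),P.mean(0).round(4))
P=np.array([ray("top",u,v,.004) for u,v in((337.5,121),(389,124),(388,172.5),(335.5,170))]);print(P.round(4).tolist(),P.mean(0))
```

```text
panelfront [[0.4898, 0.1615, 0.16], [0.4888, -0.1682, 0.16]] [ 0.4893 -0.0034  0.16  ]
panelback [[0.4723, 0.1602, 0.16], [0.4722, -0.1689, 0.16]] [ 0.4722 -0.0043  0.16  ]
bin [[0.5525, -0.0641, 0.155], [0.5517, -0.1143, 0.155], [0.4915, -0.1122, 0.155], [0.4932, -0.0622, 0.155]] [ 0.5222 -0.0882  0.155 ]
tray [[0.5922, 0.1053, 0.123], [0.5914, 0.0549, 0.123], [0.5049, 0.0561, 0.123], [0.5057, 0.1052, 0.123]] [0.5486 0.0803 0.123 ]
[[0.6275, -0.2686, 0.004], [0.6143, -0.4374, 0.004], [0.4484, -0.42, 0.004], [0.4592, -0.2525, 0.004]] [ 0.53735294 -0.34461419  0.004     ]
```

>>> {"api": "play_rows", "payload": {"series": "-0.2 0.147 0 0 0 0.15 1;-0.4 0.293 0 0 0 0.3 1;-0.6 0.44 0 0 0 0.439 1;-0.8 0.587 0 0 0 0.439 1;-1 0.733 0 0 0 0.439 1;-1 0.733 0 0 0 0.439 1;-1 0.733 0 0 0 0.439 1"}}

```text
clock: 0.68
tcp_pos: [0.344, -0.3551, 0.3037]
tcp_rot: [[-1.0, -0.005, 0.001], [-0.005, 1.0, 0.001], [-0.001, 0.001, -1.0]]
wrist_force: [0.6, -1.1, -0.8]
grip_width: 1.0
finger_force: 0.0
```

>>> {"api": "play_rows", "payload": {"series": "-0.15 0.17 0 0 0 0 1;-0.3 0.33 0 0 0 0 1;-0.45 0.5 0 0 0 0 1;-0.6 0.67 0 0 0 0 1;-0.75 0.83 0 0 0 0 1;-0.89 1 0 0 0 0 1;-0.89 1 0 0 0 0 1;-0.89 1 0 0 0 0 1"}}

```text
clock: 1.35
tcp_pos: [0.5213, -0.1561, 0.3022]
tcp_rot: [[-1.0, -0.004, -0.002], [-0.004, 1.0, 0.001], [0.002, 0.001, -1.0]]
wrist_force: [-0.4, -0.6, -1.1]
grip_width: 0.996
finger_force: 0.0
```

>>> {"api": "play_rows", "payload": {"series": "0 0.17 0 0 0 0 1;0 0.34 0 0 0 0 1;0 0.34 0 0 0 0 1;0 0.34 0 0 0 0 1"}}

```text
clock: 1.68
tcp_pos: [0.5193, -0.0903, 0.3037]
tcp_rot: [[-1.0, -0.002, -0.0], [-0.002, 1.0, 0.0], [0.0, 0.0, -1.0]]
wrist_force: [-0.8, 0.2, 1.1]
grip_width: 1.001
finger_force: 0.0
```

Run:
```python
from h import *
s=get_state(); print(s["tcp_pos"],s["tcp_rot"])
np.savez("w1.npz",p=s["tcp_pos"],r=s["tcp_rot"]); save("wrist","w1.png")
```

```text
[ 0.51932369 -0.09028618  0.30373105] [[-9.99997470e-01 -2.21860811e-03 -3.70585927e-04]
 [-2.21864856e-03  9.99997533e-01  1.08770478e-04]
 [ 3.70343694e-04  1.09592403e-04 -9.99999925e-01]]
```

View pics/w1.png

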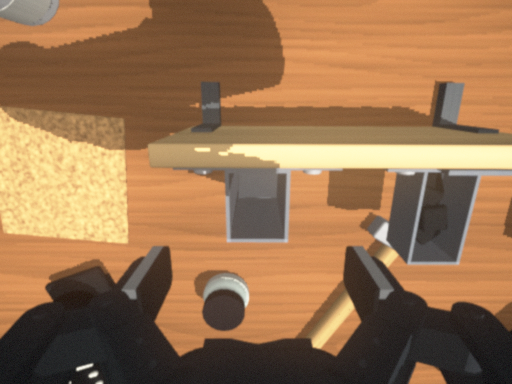

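The wrist view shows the bin's rim with its front edge from (227,241) to (289,241) and its back at row 171, the panel's front edge at rows 166–170, and the tray on the right.

```bash
cat >> h.py <<'E'
def wray(u,v,z,p,r):
    f,i=K("wrist");H=np.array(i["hand_eye"]);d=r@H[:3,:3]@np.array([(u-i["cx"])/f,(v-i["cy"])/f,1]);c=r@H[:3,3]+p
    return c+d*(z-c[2])/d[2]
E
python3 - <<'E'
from h import *
w=np.load("w1.npz")
for z,l in((.155,[(227,241),(289,241),(290,172),(226,172)]),(.16,[(150,166),(505,170)]),(.004,[(127,118),(128,243),(2,232)])):
    P=np.array([wray(u,v,z,w["p"],w["r"]) for u,v in l]);print(P.round(4).tolist(),P.mean(0).round(4))
E
```

```text
[[0.5536, -0.1144, 0.155], [0.5535, -0.064, 0.155], [0.496, -0.0651, 0.155], [0.4961, -0.1135, 0.155]] [ 0.5248 -0.0892  0.155 ]
[[0.4905, -0.1686, 0.16], [0.4931, 0.0928, 0.16]] [ 0.4918 -0.0379  0.16  ]
[[0.4649, -0.2476, 0.004], [0.6322, -0.2678, 0.004], [0.6159, -0.4371, 0.004]] [ 0.571  -0.3175  0.004 ]
```

>>> {"api": "play_rows", "payload": {"series": "-0.025 0.006 0.15 0 0 0 1;-0.025 0.006 0.3 0 0 0 1;-0.025 0.006 0.4 0 0 0 1;-0.025 0.006 0.48 0 0 0 1;-0.025 0.006 0.56 0 0 0 1;-0.025 0.006 0.62 0 0 0 1;-0.025 0.006 0.62 0 0 0 1;-0.025 0.006 0.62 0 0 0 1"}}

```text
clock: 2.4
tcp_pos: [0.5243, -0.0907, 0.1798]
tcp_rot: [[-1.0, 0.001, -0.001], [0.001, 1.0, -0.0], [0.001, -0.0, -1.0]]
wrist_force: [0.6, -0.3, 1.5]
grip_width: 1.002
finger_force: 0.0
```

>>> {"api": "play_rows", "payload": {"series": "0 0 0 0 0 0 0.8;0 0 0 0 0 0 0.7;0 0 0 0 0 0 0.6;0 0 0 0 0 0 0.5;0 0 0 0 0 0 0.4;0 0 0 0 0 0 0.4;0 0 0 0 0 0 0.4;0 0 0 0 0 0 0.4"}}

```text
clock: 3.07
tcp_pos: [0.5251, -0.0899, 0.1811]
tcp_rot: [[-1.0, -0.0, 0.002], [-0.0, 1.0, -0.0], [-0.002, -0.0, -1.0]]
wrist_force: [2.0, -0.4, 5.5]
grip_width: 0.577
finger_force: 62.4
```

>>> {"api": "play_rows", "payload": {"series": "0 0 -0.03 0 0 0 0.4;0 0 -0.06 0 0 0 0.4;0 0 -0.09 0 0 0 0.4;0 0 -0.12 0 0 0 0.4;0 0 -0.148 0 0 0 0.4;0 0 -0.148 0 0 0 0.4;0 0 -0.148 0 0 0 0.4;0 0 -0.148 0 0 0 0.4"}}

```text
clock: 3.73
tcp_pos: [0.5248, -0.0894, 0.2091]
tcp_rot: [[-1.0, -0.0, 0.001], [-0.0, 1.0, 0.001], [-0.001, 0.001, -1.0]]
wrist_force: [4.7, 3.5, -0.8]
grip_width: 0.575
finger_force: 64.2
```

Run:
```python
from h import *
s=get_state(); print(s["tcp_pos"],s["wrist_force"],s["wrist_torque"],s["grip_width"])
a=save("side","s2.png"); b=camera("wrist")[:,:,::-1]
cv2.imwrite("pics/s2b.png",np.hstack([cv2.resize(a[130:290,230:430],(400,320)),cv2.resize(b,(400,300))[:300].copy() if 0 else cv2.resize(b,(400,320))]))
```

```text
[ 0.52475449 -0.08937291  0.20909912] [ 4.69392644  3.50800386 -0.79175776] [ 0.94105005 -1.77579827 -0.15992154] 0.5753411434768807
```

View pics/s2b.png

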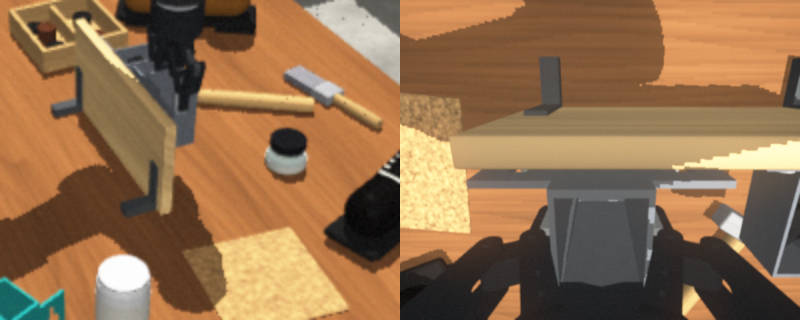

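The wrist half of the picture shows the bin held squarely between the fingers, with its ears (470–735, row 180) risen level with the panel's edge. Next I pull it straight off.

>>> {"api": "play_rows", "payload": {"series": "-0.025 0 0 0 0 0 0.4;-0.05 0 0 0 0 0 0.4;-0.075 0 0 0 0 0 0.4;-0.1 0 0 0 0 0 0.4;-0.125 0 0 0 0 0 0.4;-0.15 0 0 0 0 0 0.4;-0.15 0 0 0 0 0 0.4;-0.15 0 0 0 0 0 0.4"}}

```text
clock: 4.5
tcp_pos: [0.5546, -0.0899, 0.2091]
tcp_rot: [[-1.0, 0.0, -0.001], [0.0, 1.0, -0.0], [0.001, -0.0, -1.0]]
wrist_force: [-0.1, 0.6, -3.7]
grip_width: 0.578
finger_force: 64.0
```

>>> {"api": "play_rows", "payload": {"series": "-0.06 0 -0.07 0 0 0 0.4;-0.12 0 -0.14 0 0 0 0.4;-0.15 0 -0.2 0 0 0 0.4;-0.15 -0.08 -0.2 0 0 0 0.4;-0.15 -0.2 -0.2 0 0 0 0.4;-0.15 -0.34 -0.2 0 0 0 0.4;-0.15 -0.48 -0.2 0 0 0 0.4;-0.15 -0.62 -0.2 0 0 0 0.4;-0.15 -0.76 -0.2 0 0 0 0.4;-0.15 -0.9 -0.2 0 0 0 0.4;-0.15 -1 -0.2 0 0 0 0.4;-0.15 -1 -0.2 0 0 0 0.4"}}

```text
clock: 5.5
tcp_pos: [0.5836, -0.2934, 0.2489]
tcp_rot: [[-1.0, 0.004, -0.001], [0.004, 1.0, -0.001], [0.001, -0.001, -1.0]]
wrist_force: [-0.2, 1.2, -2.6]
grip_width: 0.578
finger_force: 64.1
```

>>> {"api": "play_rows", "payload": {"series": "0.06 -0.08 0 0 0 0 0.4;0.12 -0.16 0 0 0 0 0.4;0.18 -0.22 0 0 0 0 0.4;0.2 -0.265 0 0 0 0 0.4;0.2 -0.265 0 0 0 0 0.4;0.2 -0.265 0 0 0 0 0.4;0.2 -0.265 0 0 0 0 0.4"}}

```text
clock: 6.08
tcp_pos: [0.5447, -0.3424, 0.2495]
tcp_rot: [[-1.0, -0.0, 0.0], [-0.0, 1.0, 0.0], [-0.0, 0.0, -1.0]]
wrist_force: [0.0, 0.2, -3.6]
grip_width: 0.579
finger_force: 64.1
```

Run:
```python
from h import *
s=get_state(); print(s["tcp_pos"],s["tcp_rot"],s["wrist_force"],s["grip_width"])
a=save("side","s3.png"); b=camera("wrist")[:,:,::-1]
cv2.imwrite("pics/s3b.png",np.hstack([cv2.resize(a[130:330,230:480],(400,320)),cv2.resize(b,(400,320))]))
```

```text
[ 0.54474461 -0.34243117  0.24947053] [[-9.99999925e-01 -3.15813792e-04  2.24404713e-04]
 [-3.15732584e-04  9.99999885e-01  3.61825735e-04]
 [-2.24518956e-04  3.61754856e-04 -9.99999909e-01]] [ 0.03240661  0.23954337 -3.58403704] 0.5786784531731587
```

View pics/s3b.png

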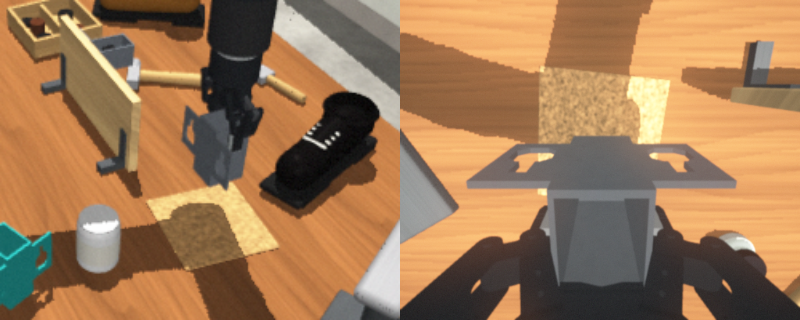

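The bin hangs upright above the mat and clear of the panel. In the wrist half its ears are at rows 140–187, with the mat beneath at (540–670, 68–195). Lowering now, with small steps at the end.

>>> {"api": "play_rows", "payload": {"series": "0 0 0.12 0 0 0 0.4;0 0 0.24 0 0 0 0.4;0 0 0.34 0 0 0 0.4;0 0 0.42 0 0 0 0.4;0 0 0.47 0 0 0 0.4;0 0 0.5 0 0 0 0.4;0 0 0.51 0 0 0 0.4;0 0 0.52 0 0 0 0.4;0 0 0.525 0 0 0 0.4;0 0 0.53 0 0 0 0.4;0 0 0.53 0 0 0 0.4;0 0 0.53 0 0 0 0.4"}}

```text
clock: 7.18
tcp_pos: [0.5447, -0.343, 0.1441]
tcp_rot: [[-1.0, -0.0, 0.001], [-0.0, 1.0, -0.0], [-0.001, -0.0, -1.0]]
wrist_force: [0.8, 1.0, -3.0]
grip_width: 0.576
finger_force: 64.3
```

>>> {"api": "play_rows", "payload": {"series": "0 0 0.004 0 0 0 0.4;0 0 0.008 0 0 0 0.4;0 0 0.012 0 0 0 0.4;0 0 0.016 0 0 0 0.4;0 0 0.016 0 0 0 0.4"}}

```text
clock: 7.6
tcp_pos: [0.5445, -0.3429, 0.1409]
tcp_rot: [[-1.0, -0.0, 0.0], [-0.0, 1.0, -0.0], [-0.0, -0.0, -1.0]]
wrist_force: [-1.4, 1.5, 0.6]
grip_width: 0.573
finger_force: 64.6
```

>>> {"api": "play_rows", "payload": {"series": "0 0 0.003 0 0 0 0.4;0 0 0.006 0 0 0 0.4;0 0 0.006 0 0 0 0.4"}}

```text
clock: 7.85
tcp_pos: [0.5445, -0.3429, 0.1409]
tcp_rot: [[-1.0, -0.0, 0.001], [-0.0, 1.0, -0.001], [-0.001, -0.001, -1.0]]
wrist_force: [-4.6, 3.8, 6.8]
grip_width: 0.58
finger_force: 65.5
```

Contact: the wrist force has turned upward and z has stopped changing. I'll open the fingers and retreat straight up.

>>> {"api": "play_rows", "payload": {"series": "0 0 0 0 0 0 0.65;0 0 0 0 0 0 0.75;0 0 0 0 0 0 0.85;0 0 0 0 0 0 0.95;0 0 0 0 0 0 1;0 0 0 0 0 0 1;0 0 0 0 0 0 1"}}

```text
clock: 8.43
tcp_pos: [0.5445, -0.3429, 0.139]
tcp_rot: [[-1.0, 0.0, -0.0], [0.0, 1.0, 0.0], [0.0, 0.0, -1.0]]
wrist_force: [-0.1, 0.0, 0.2]
grip_width: 0.995
finger_force: 0.0
```

>>> {"api": "play_rows", "payload": {"series": "0 0 -0.05 0 0 0 1;0 0 -0.12 0 0 0 1;0 0 -0.24 0 0 0 1;0 0 -0.4 0 0 0 1;0 0 -0.55 0 0 0 1;0 0 -0.7 0 0 0 1;0 0 -0.7 0 0 0 1;0 0 -0.7 0 0 0 1"}}

```text
clock: 9.1
tcp_pos: [0.545, -0.3433, 0.2838]
tcp_rot: [[-1.0, 0.0, 0.006], [0.0, 1.0, -0.003], [-0.006, -0.003, -1.0]]
wrist_force: [-0.1, -0.8, -0.2]
grip_width: 1.002
finger_force: 0.0
```

Run:
```python
from h import *
s=get_state(); print(s["tcp_pos"],s["wrist_force"],s["grip_width"])
a=save("side","s4.png"); b=camera("wrist")[:,:,::-1]
cv2.imwrite("pics/s4b.png",np.hstack([cv2.resize(a[130:330,230:480],(400,320)),cv2.resize(b,(400,320))]))
```

```text
[ 0.5450109  -0.34333935  0.28383133] [-0.07077083 -0.79808223 -0.20152964] 1.001730408269149
```

View pics/s4b.png

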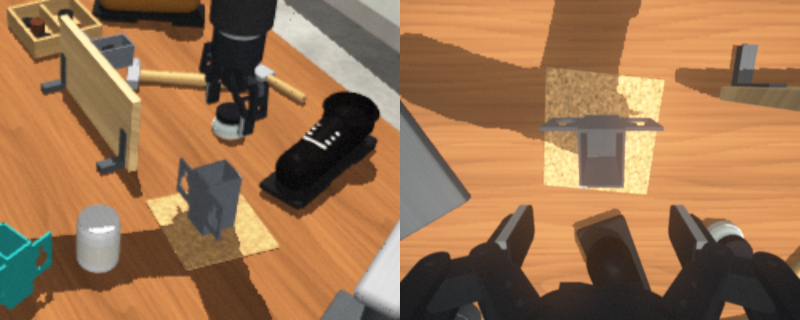

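The bin stands upright near the middle of the mat ((215,195) in the side half, (600,155) in the wrist half). The tray still hangs at (115,50), and the gripper is clear.

```bash
python3 -c "
from workcell import *
print(sign_off())"
```

```text
the job is handed in; nothing more can be done
None
```

The tall holder is off its studs and standing upright near the centre of the cork mat, the shallow holder still hangs on the panel, and the job is handed in; no verdict was returned.

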